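# Shut the pencil box and show the tall test tile to the camera

## Task

The open lid of the pencil box stands in the inspection camera's view: first shut the box, then pick up the tallest of the three standing test tiles and hold it in the air before the camera, upright, with its ridged front (the side away from its foot) squarely towards the lens and the middle of that front straight ahead of the lens at 20 cm from it. Finish while still holding it there, motionless, clear of everything else; do not put it down or let go. Leave the other two tiles and the ink jar where they stand and do not touch the camera.

Things in the scene. Friction and masses are not known exactly. Their poses are not given: they have to be found in the camera images.
- tall_tile: Tile to show: L-shaped white ceramic test tile on its foot, the tallest of three. Upright plate 8 mm thick (x), 50 wide (y), 90 high (z); at its lower end a foot 8 mm high, 50 wide, runs back to 34 mm in +x. Front looks to -x, with three 1 mm ridges near the bottom. Origin: underside, below the plate's middle. 0.1 kg. Pinch the plate across its 8 mm at the top.
- tall_tile_face (a point): Middle of the tall tile's front face, 45 mm above its underside and 4 mm in -x of its origin.
- tall_tile_heel (a point): Rear end of the tall tile's foot, 34 mm in +x of its origin and 4 mm above the underside.
- short_tile: A standing tile of the same make, plate 8 x 50 x 60 mm high, same foot and axes; stays where it is.
- wide_tile: A standing tile of the same make, plate 8 x 75 wide x 60 mm high, same foot and axes; stays where it is.
- ink_jar: Screw-lid jar with white lid, 58 mm across, 86 mm high, loose; origin at the centre of its underside; stays where it is.
- pencil_box: Fixed plastic box of drawing pencils with a blue lid, 139 (x) x 255 (y) mm, 74 mm high when shut, standing below the place where the tile is shown. Origin: centre of its underside. Its hinge is along y at the far (+x) side, its lid's front edge is on the -x side (towards the robot).
- pencil_box_lid (a joint): Angle of the box lid: 0 shut (its end stop), 1.57 upright, 2.0 fully open and leaning away from the robot. It is light (below 1 N at its edge moves it), stays put by friction when near upright and falls shut or open by its own weight farther over.
- box_hinge (a point): Middle of the lid's hinge axis: 67 mm in +x and 51 mm above the box's origin; fixed.
- lid_edge (a point): Middle of the lid's free edge on its outer (top) face: 129 mm from the hinge axis along the lid, 22 mm out from it; moves with the lid. The outer face is flat, 125 x 250 mm, and when shut is 73 mm above the table.
- inspection_camera: Fixed camera on a post: base plate 100 x 120 mm, camera 50 x 50 mm with a black lens 37 mm across, post top 262 mm above the table. It looks along its -x axis, horizontally. Its origin is not at the camera but on the table straight below show_point: the lens front is 200 mm from it in +x.
- camera_lens (a point): Centre of the lens front, 190 mm above the table.
- show_point (a point): Point in the air on the lens axis, 200 mm in front of the lens, 190 mm above the table, where the middle of the tile's front belongs.

How it is judged:
By the outcome, as a careful person would: the job done as asked, in the order asked, and still so for the second after the job is handed in, while the arm keeps its last pose, push and grip.
It also fails if it takes over 54 s, if anything falls off the work surface, if the arm or the gripper's body presses on something with over 40 N, if the wrist force passes 120 N, or if a joint passes its speed limit or range.

## Robot

A 6-joint arm with a two-finger parallel gripper is mounted at the origin on the work surface; the furniture and walls round the work are solid. World frame = base frame: x ahead of the robot, y to its left, z up, the work surface at z = 0. Lengths are in mm, angles in rad, forces in N, time in s.
With the tool pointing down it reaches from about 375 to 750 mm from the base axis. Payload 9 kg.
Tool frame: the origin (TCP) lies at the very end of the fingers, on their centre line; the grasp point (between the pads) lies ctrl.hold_point_z behind it (ctrl.hold_point_z is the distance from the TCP to the grasp point, in mm); z points along the fingers, y is the line along which they close (so a half turn about z gives the same grasp; the last joint's range is limited). The gripper opens to 85 mm and grips with 20 to 120 N. Pads are 22 mm wide; open, the fingers measure 114 mm over their backs; the gripper's body (76 mm by 85 mm) begins 54 mm behind the grasp point. The pads swing forward as they close: fully open they stand 13 mm farther back than shut.
Start: joints at [0.899, 0.104, 0.097, 1.564, 0, 1.353], TCP at [263.041, 539.305, 196.431] pointing down, gripper open.
Joint ranges: [-2.99, 2.99], [-0.84, 1.86], [-1.1, 1.16], [-1.84, 2.11], [-1.51, 1.56], [-3.14, 3.14]. Speed limits (rad/s): [2.22, 2.22, 2.57, 3.14, 3.14, 3.14].

## Interface

Orientations are given as a unit quaternion [w, x, y, z].
In Python, from rig import sensors, cams, ticket, ctrl gives the robot as it stands.
- The arm moves only by the tool apply_moves, never from a script. Its argument "moves" is a list of rows, each an object of numbers: "dx", "dy", "dz": the shift along the world's x, y, z in mm; "rx", "ry", "rz": the turn, a rotation vector about the world's x, y, z in degrees. A call has 1 to 10 rows; each row is the pose to reach, as a shift and turn from the pose commanded when the call began; what a row does not reach only later rows make up. A row lasts 1/8 s, in which the tool goes at most 62.5 mm and 10.7 degrees, less where a joint would pass 70% of its speed; a pose out of reach is approached as far as the arm can. A call with a gripper value outside its range is refused whole. "fingers" is the finger opening in mm, from 0 to 85.4, set as the call begins (left out, the last holds). The fingers move at their own pace and stop on an object; "newtons" is the grip in N (left out, the last holds). Time passes only in rows, so rows that repeat a pose let the fingers close. It gives the time, the measured TCP pose, the force, the opening and the grip force at its end, in the units of the state.
- sensors.get_obs(): the state, without advancing time (a new reading comes with each control period).
- cams.read_camera(name): name is "scene" or "top" or "wrist"; returns a dict with "img" (420x560x3 uint8, red, green, blue), "mtx" (3x3 intrinsics, pixels), "k1" (the pictures are not rectified: a ray, as slopes to the right and down, at radius r is drawn at 1 + k1 r^2 times it, then the intrinsics apply), "world_from_camera" (4x4, takes a point from camera to world coordinates); the wrist camera has in their place "mount" (4x4, takes a point from camera to tool coordinates, whose origin is the TCP and whose axes are the flange's). Camera axes: x right, y up, looking along -z (the intrinsics and any distortion apply to the point x, -y, -z); pixel columns grow to the right and rows downward; lengths in mm; the calibration is good to about 2 mm. A picture is of the moment at which its call begins: read the wrist's pose just before it. There is no depth.
- ticket.sign_off(): hands the job in; it is judged then, once.
The state is a dict: "clock": time; "q": joint angles; "joint_vel": joint speeds; "joint_efforts": joint torques, N m; "tool_pos": TCP position; "orientation": TCP orientation; "wrist_force": force on the tool from outside, world axes, zero at the start; "torque": the same for the moment, N m; "opening": opening from 0.0 (shut) to 1.0 (fully open); "finger_force": force on a finger pad.
Only numpy, scipy, OpenCV 4.12 (cv2) and the standard library are available. Lean on these libraries where they do the work, as an engineer would, in place of code of your own. Each camera call takes 0.05 s, during which the arm holds its last target. There are 200 camera calls.

## Working session

There is one attempt and no reset: what is moved stays moved. The work goes in short steps, Python scripts to look and compute and a tool call to move; the robot and the scene stay as the last step left them, time stands still between calls to the robot, and variables do not carry over. Pictures are saved under pics/ and viewed, at most 10 in all, crops included, and the job is handed in when it is done.

Besides the shell and the picture viewer there is one more tool, called after "Emit:" as name(argument=value, ...), one argument or row to a line, values as JSON. apply_moves: Moves the arm, as the interface text tells. Its arguments: {"type":"object","properties":{"moves":{"type":"array"},"fingers":{"type":"number"},"newtons":{"type":"number"}},"required":["moves"]}

```bash
ls; mkdir -p pics; python3 - <<'E'
from rig import sensors,cams,ctrl
import cv2,pickle
print(sensors.get_obs(),ctrl.hold_point_z)
d={}
for n in("scene","top","wrist"):
    c=cams.read_camera(n);d[n]=c
    cv2.imwrite(f"pics/{n}0.png",c["img"][:,:,::-1])
    print(n,c["mtx"],c["k1"],c.get("world_from_camera",c.get("mount")))
pickle.dump(d,open("d0.pkl","wb"))
E
```

```text
pics
{'clock': 0.0, 'q': array([8.99287880e-01, 1.04692829e-01, 9.64623857e-02, 1.56394424e+00,
       4.38965663e-06, 1.35309013e+00]), 'joint_vel': array([-0.00154504, -0.00084276, -0.00053926,  0.00115752,  0.00095432,
       -0.00209058]), 'joint_efforts': array([ 7.55553756e-04, -5.56932700e+01,  5.03646863e+01,  1.69363635e-02,
       -1.58067264e-04, -1.09192953e-05]), 'tool_pos': array([262.76975631, 538.95400145, 195.62238688]), 'orientation': array([-2.98399965e-04,  2.24959113e-01,  9.74367960e-01, -6.21233349e-04]), 'wrist_force': array([-0.63478903,  0.45967094,  0.45982183]), 'torque': array([ 0.03326568, -0.04121117, -0.04189982]), 'finger_force': 0.0, 'opening': 1.002801701457253} 18.700000000000003
scene [[449.8826334    0.         282.33602322]
 [  0.         449.8826334  205.03101425]
 [  0.           0.           1.        ]] -0.13651107281620303 [[ 6.53582067e-01  2.77769106e-01 -7.04041764e-01 -2.41145175e+02]
 [-7.56429192e-01  2.70954992e-01 -5.95313589e-01 -7.06487320e+02]
 [ 2.54039064e-02  9.21644029e-01  3.87203984e-01  5.71833172e+02]
 [ 0.00000000e+00  0
[... 191 characters left out ...]
29420218 [[-2.89591509e-02  9.89865169e-01 -1.39026311e-01  4.37906775e+02]
 [-9.98847545e-01 -3.39823037e-02 -3.38937425e-02 -3.67948791e+01]
 [-3.82746694e-02  1.37884555e-01  9.89708492e-01  1.00440427e+03]
 [ 0.00000000e+00  0.00000000e+00  0.00000000e+00  1.00000000e+00]]
wrist [[361.95235452   0.         282.87633915]
 [  0.         361.95235452 203.77950029]
 [  0.           0.           1.        ]] -0.02209616610078281 [[ 4.12644803e-04  9.65731741e-01  2.59541968e-01  6.56565905e+01]
 [ 9.99998962e-01 -7.56877201e-04  1.22637570e-03  2.30726917e-01]
 [ 1.38079134e-03  2.59541193e-01 -9.65731051e-01 -1.77089515e+02]
 [ 0.00000000e+00  0.00000000e+00  0.00000000e+00  1.00000000e+00]]
```

View pics/scene0.png

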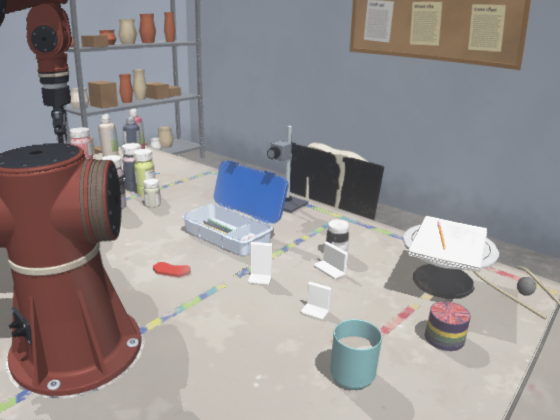

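View pics/top0.png

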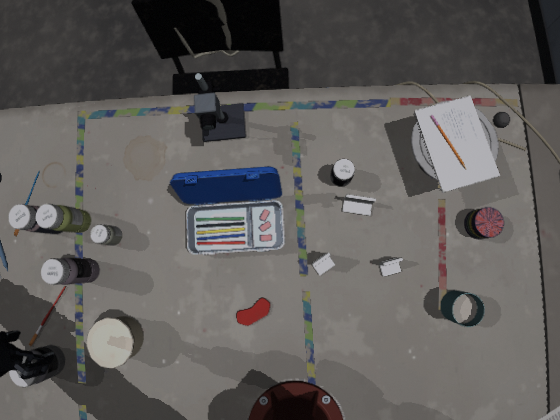

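Scene: blue lid open (250,190), inspection camera (283,155), tall tile at (260,262), wide (332,260), short (317,301), jar (338,235). Top: box (235,228), tall tile (323,264), camera (207,105).

```bash
cat > h.py <<'E'
import numpy as np,cv2
def ray(c,uv,T=None):
    T=c["world_from_camera"] if T is None else T
    K=c["mtx"]; x=(np.array(uv,float)-K[:2,2])/np.diag(K)[:2]; s=x.copy()
    for _ in range(20): s=x/(1+c["k1"]*(s@s))
    d=T[:3,:3]@np.array([s[0],-s[1],-1]); return T[:3,3],d
def onz(c,uv,z,T=None):
    o,d=ray(c,uv,T); return o+d*(z-o[2])/d[2]
def tri(a,b):
    (o1,d1),(o2,d2)=a,b
    t=np.linalg.lstsq(np.c_[d1,-d2],o2-o1,rcond=None)[0]
    p,q=o1+d1*t[0],o2+d2*t[1]; return (p+q)/2,np.linalg.norm(p-q)
def proj(c,P,T=None):
    T=c["world_from_camera"] if T is None else T
    p=np.linalg.inv(T)@np.r_[P,1]; s=np.array([p[0],-p[1]])/-p[2]; s=s*(1+c["k1"]*(s@s))
    return s*np.diag(c["mtx"])[:2]+c["mtx"][:2,2]
E
python3 - <<'E'
import pickle,cv2,numpy as np
d=pickle.load(open("d0.pkl","rb"))
t=d["top"]["img"][:,:,::-1]; s=d["scene"]["img"][:,:,::-1]
r=lambda im,x0,y0,w,h,k:cv2.resize(im[y0:y0+h,x0:x0+w],None,fx=k,fy=k,interpolation=cv2.INTER_CUBIC)
a=r(t,300,230,100,60,4) ; b=r(t,165,65,130,190,2.5)  
c=r(s,235,230,110,95,4)
e=r(s,180,120,140,135,2.5)
C=np.zeros((600,800,3),np.uint8)
C[:240,:400]=a; C[220+20:240+360,:325]=b[:360] 
C[:380,400:800]=c[:, :400]
C[380:600,400:750]=r(s,180,140,140,88,2.5)
cv2.imwrite("pics/crop1.png",C)
E
```

```text
(no output)
```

View pics/crop1.png

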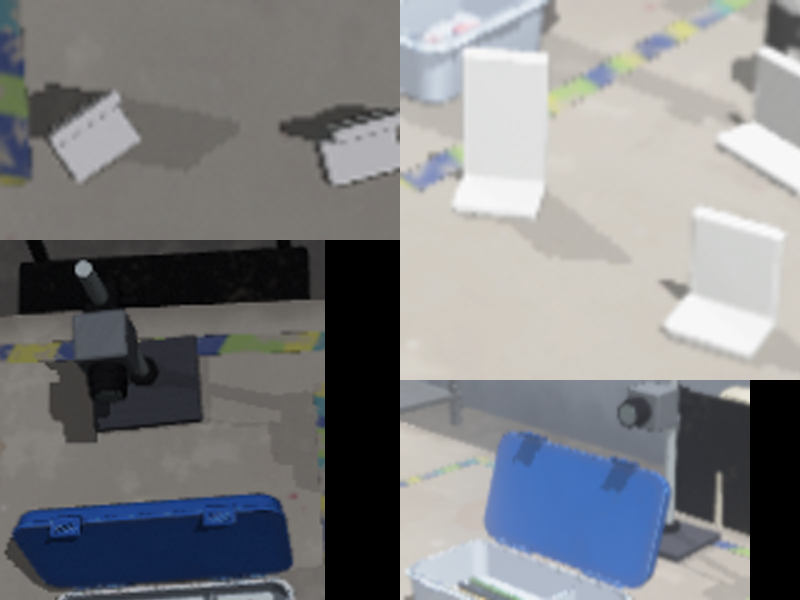

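Tall tile: in the top view the plate's edge lies at the upper left and the foot runs to the lower right (about −x −y). The camera lens in the scene view is at about (271.6,153.2).

```bash
python3 - <<'E'
import pickle,cv2,numpy as np
from h import *
np.set_printoptions(precision=1,suppress=True)
d=pickle.load(open("d0.pkl","rb")); t,s=d["top"],d["scene"]
print("lens scene z190",onz(s,(271.6,153.2),190),"tri",tri(ray(s,(271.6,153.2)),ray(t,(207.8,127))))
for n,u in dict(fl=(204.2,141.8),fr=(245.8,136.6),rr=(243.4,103.4)).items(): print("base",n,onz(t,u,5))
for n,u in dict(footL=(320.2,275.7),footR=(335,265)).items(): print("tile top",n,onz(t,u,8))
for n,u in dict(pl=(300+50/4,230+140/4),pr=(300+118/4,230+93/4)).items(): print("plate top90?",n,onz(t,u,90))
for n,u in dict(footL=(248.7,282),footR=(270,283.7)).items(): print("tile scene",n,onz(s,u,0))
for n,u in dict(pl=(251,243),pr=(272,243.5)).items(): print("plate scene z90",n,onz(s,u,90))
# box tray
hsv=cv2.cvtColor(t["img"],cv2.COLOR_RGB2HSV)
m=cv2.inRange(hsv,(105,120,40),(130,255,255)); m[:160]=0;m[205:]=0;m[:,:165]=0;m[:,290:]=0
ys,xs=np.nonzero(m);print("lid bbox",xs.min(),xs.max(),ys.min(),ys.max())
for n,u in dict(fl=(188,253),fr=(283,248),rr=(283,203),rl=(187,206)).items(): print("rim",n,onz(t,u,50))
# lid top corners (inner side) scene/top
f=lambda x,y:(x/2.5+165,(y-240)/2.5+65)
g=lambda x,y:((x-400)/2.5+180,(y-380)/2.5+140)
print("lid top edge left",tri(ray(s,g(503,433)),ray(t,f(18,522))))
print("lid top edge right",tri(ray(s,g(668,477)),ray(t,f(285,505))))
print("lid bottom right",tri(ray(s,g(645,586)),ray(t,f(290,572))))
E
```

```text
lens scene z190 [736.4 168.2 190. ] tri (array([737.2, 171.1, 189.2]), np.float64(3.3129269794810083))
base fl [760.9 229.3   5. ]
base fr [770.3 113.    5. ]
base rr [867.7 119.    5. ]
tile top footL [388.9 -75.9   8. ]
tile top footR [ 415.1 -115.2    8. ]
plate top90? pl [418.7 -55.3  90. ]
plate top90? pr [445.2 -96.8  90. ]
tile scene footL [393.  -74.1   0. ]
tile scene footR [ 421.7 -115.1    0. ]
plate scene z90 pl [414.1 -61.3  90. ]
plate scene z90 pr [445.7 -97.8  90. ]
lid bbox 170 281 167 204
rim fl [455.9 258.3  50. ]
rim fr [462.1  16.1  50. ]
rim rr [575.8  13.1  50. ]
rim rl [576.6 261.5  50. ]
lid top edge left (array([623. , 263.1, 168.4]), np.float64(8.291262656422704))
lid top edge right (array([630.1,  14.4, 173.2]), np.float64(2.038369981972634))
lid bottom right (array([590.5,  14.8,  58.1]), np.float64(6.896766450565197))
```

Emit:
apply_moves(
  moves=[
    {"dz": 50, "rz": -5},
    {"dz": 90, "rz": -10, "dx": 10, "dy": -20},
    {"dz": 90, "rz": -15, "dx": 50, "dy": -60},
    {"dz": 90, "rz": -20, "dx": 90, "dy": -105},
    {"dz": 90, "rz": -25, "dx": 130, "dy": -150},
    {"dz": 90, "rz": -28, "dx": 170, "dy": -195},
    {"dz": 90, "rz": -28, "dx": 210, "dy": -240},
    {"dz": 90, "rz": -28, "dx": 250, "dy": -285},
    {"dz": 90, "rz": -28, "dx": 290, "dy": -330},
    {"dz": 90, "rz": -28, "dx": 330, "dy": -375},
  ],
  fingers=0,
  newtons=30,
)

```text
invalid input
```

Emit:
apply_moves(
  moves=[
    {"dx": 0, "dy": 0, "dz": 50, "rx": 0, "ry": 0, "rz": -5},
    {"dx": 10, "dy": -20, "dz": 90, "rx": 0, "ry": 0, "rz": -10},
    {"dx": 50, "dy": -60, "dz": 90, "rx": 0, "ry": 0, "rz": -15},
    {"dx": 90, "dy": -105, "dz": 90, "rx": 0, "ry": 0, "rz": -20},
    {"dx": 130, "dy": -150, "dz": 90, "rx": 0, "ry": 0, "rz": -25},
    {"dx": 170, "dy": -195, "dz": 90, "rx": 0, "ry": 0, "rz": -28},
    {"dx": 210, "dy": -240, "dz": 90, "rx": 0, "ry": 0, "rz": -28},
    {"dx": 250, "dy": -285, "dz": 90, "rx": 0, "ry": 0, "rz": -28},
    {"dx": 290, "dy": -330, "dz": 90, "rx": 0, "ry": 0, "rz": -28},
    {"dx": 330, "dy": -375, "dz": 90, "rx": 0, "ry": 0, "rz": -28},
  ],
  fingers=0,
  newtons=30,
)

```text
clock: 1.4
tool_pos: [594.0, 162.6, 286.2]
orientation: [-0.0, 0.454, 0.891, 0.0]
wrist_force: [0.4, 1.1, -0.3]
opening: 0.003
finger_force: 0.0
```

Emit:
apply_moves(
  moves=[
    {"dx": 35, "dy": -40, "dz": 0, "rx": 0, "ry": 0, "rz": 0},
    {"dx": 65, "dy": -75, "dz": 0, "rx": 0, "ry": 0, "rz": 0},
    {"dx": 100, "dy": -102, "dz": 0, "rx": 0, "ry": 0, "rz": 0},
    {"dx": 100, "dy": -102, "dz": -30, "rx": 0, "ry": 0, "rz": 0},
    {"dx": 100, "dy": -102, "dz": -60, "rx": 0, "ry": 0, "rz": 0},
    {"dx": 100, "dy": -102, "dz": -90, "rx": 0, "ry": 0, "rz": 0},
    {"dx": 100, "dy": -102, "dz": -120, "rx": 0, "ry": 0, "rz": 0},
    {"dx": 100, "dy": -102, "dz": -140, "rx": 0, "ry": 0, "rz": 0},
    {"dx": 100, "dy": -102, "dz": -140, "rx": 0, "ry": 0, "rz": 0},
  ],
  fingers=0,
  newtons=30,
)

```text
clock: 2.52
tool_pos: [691.6, 62.4, 144.1]
orientation: [-0.002, 0.454, 0.891, -0.001]
wrist_force: [0.6, -0.2, 0.7]
opening: -0.001
finger_force: 0.0
```

Emit:
apply_moves(
  moves=[
    {"dx": -15, "dy": 0, "dz": 0, "rx": 0, "ry": 0, "rz": 0},
    {"dx": -30, "dy": 0, "dz": 0, "rx": 0, "ry": 0, "rz": 0},
    {"dx": -42, "dy": 0, "dz": 0, "rx": 0, "ry": 0, "rz": 0},
    {"dx": -54, "dy": 0, "dz": 0, "rx": 0, "ry": 0, "rz": 0},
    {"dx": -66, "dy": 0, "dz": 0, "rx": 0, "ry": 0, "rz": 0},
    {"dx": -78, "dy": 0, "dz": 0, "rx": 0, "ry": 0, "rz": 0},
    {"dx": -90, "dy": 0, "dz": 0, "rx": 0, "ry": 0, "rz": 0},
    {"dx": -102, "dy": 0, "dz": 0, "rx": 0, "ry": 0, "rz": 0},
    {"dx": -114, "dy": 0, "dz": 0, "rx": 0, "ry": 0, "rz": 0},
    {"dx": -126, "dy": 0, "dz": 0, "rx": 0, "ry": 0, "rz": 0},
  ],
  fingers=0,
  newtons=30,
)

```text
clock: 3.78
tool_pos: [567.2, 62.2, 147.7]
orientation: [0.001, 0.454, 0.891, 0.0]
wrist_force: [0.3, -0.2, -0.6]
opening: 0.001
finger_force: 0.0
```

```bash
python3 - <<'E'
from rig import cams
import cv2,numpy as np
s=cams.read_camera("scene")["img"][100:270,170:340,::-1]; t=cams.read_camera("top")["img"][60:270,150:320,::-1]
C=np.zeros((510,800,3),np.uint8)
a=cv2.resize(s,(400,400));b=cv2.resize(t,(400,494));C[:400,:400]=a;C[:494,400:]=b
cv2.imwrite("pics/push1.png",C)
E
```

```text
(no output)
```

View pics/push1.png

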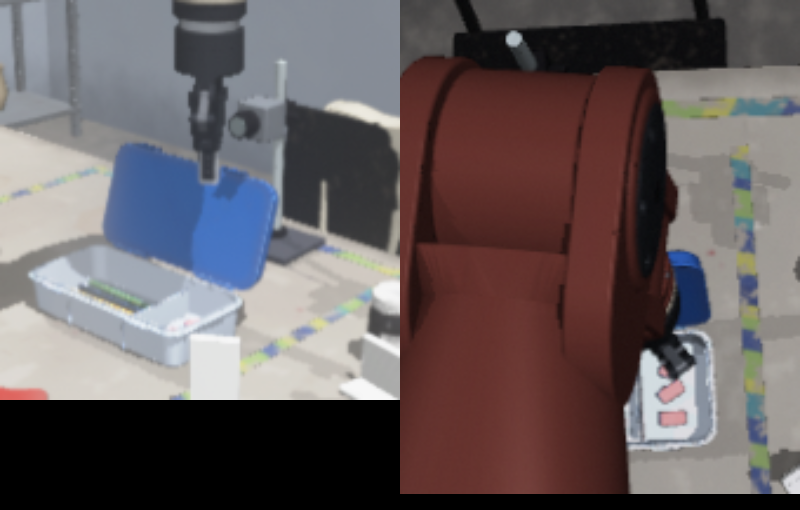

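```bash
python3 - <<'E'
import pickle
from h import *
d=pickle.load(open("d0.pkl","rb")); s=d["scene"]
for P in ((567,62,148),(567,62,170)):
    print((proj(s,P)-[170,100])*400/170)
# lid corners vs angle
for th in (1.4,1.57,1.75,1.9,2.0):
    for y in (12,262):
        for o in (0,22):
            print(th,y,o,(proj(s,(585-129*np.cos(th)+o*np.sin(th),y,51+129*np.sin(th)+o*np.cos(th)))-[170,100])*400/170)
E
```

```text
[207.55206231 209.73917362]
[207.65497282 191.33388092]
1.4 12 0 [238.60180271 196.17704296]
1.4 12 22 [251.91832548 188.15117224]
1.4 262 0 [ 87.89131339 147.16101388]
1.4 262 22 [101.1661321  140.55646264]
1.57 12 0 [251.96897152 189.71963391]
1.57 12 22 [265.0637038  184.96782367]
1.57 262 0 [101.29874972 141.9675032 ]
1.57 262 22 [114.57210456 138.27933808]
1.75 12 0 [265.65882931 186.50063537]
1.75 12 22 [278.08035983 185.22933718]
1.75 262 0 [115.26801769 139.68533652]
1.75 262 22 [128.08931883 139.09606746]
1.9 12 0 [276.37689226 186.63109503]
1.9 12 22 [287.93761899 188.17793703]
1.9 262 0 [126.39258402 140.28371917]
1.9 262 22 [138.51879041 142.20451781]
2.0 12 0 [283.05055597 188.09077773]
2.0 12 22 [293.90746698 191.4407727 ]
2.0 262 0 [133.41622403 141.9030771 ]
2.0 262 22 [144.9366046  145.43050279]
```

```bash
python3 - <<'E'
from rig import cams
import cv2,numpy as np
s=cams.read_camera("scene")["img"][130:230,190:300,::-1]
cv2.imwrite("pics/push2.png",cv2.resize(s,(660,600),interpolation=cv2.INTER_CUBIC))
E
```

```text
(no output)
```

View pics/push2.png

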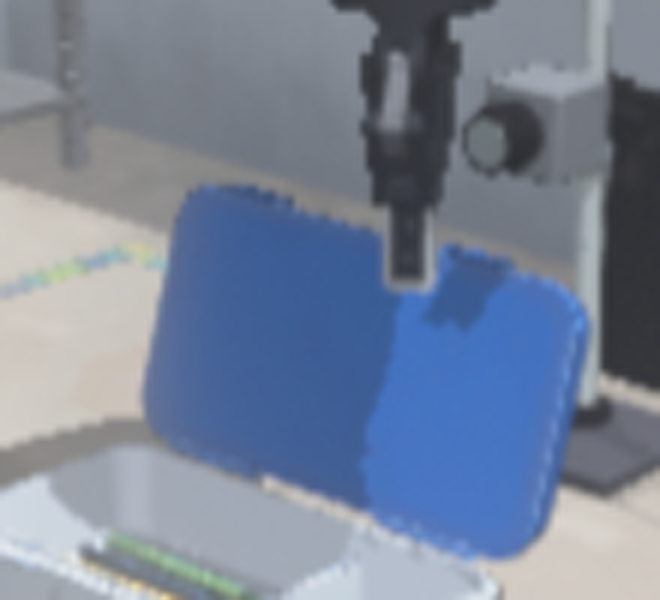

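```bash
python3 - <<'E'
from rig import cams,sensors
import cv2,numpy as np
from h import *
o=sensors.get_obs();w=cams.read_camera("wrist")
print(o["tool_pos"],o["orientation"])
im=w["img"][:,:,::-1].copy()
for P in((0,0,0),(0,0,-18.7),(0,0,-32)):
    u=proj(w,P,w["mount"]);print(u);cv2.circle(im,tuple(int(round(k)) for k in u),3,(0,0,255),1)
cv2.imwrite("pics/w1.png",im)
E
```

```text
[567.16412547  62.29008823 147.24919912] [5.65675668e-04 4.54014134e-01 8.90994268e-01 2.46716826e-04]
[283.01469741 237.27373142]
[282.99757263 251.17214912]
[282.98299844 262.99300666]
```

View pics/w1.png

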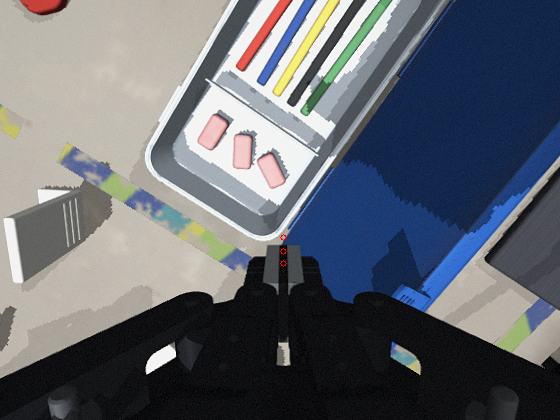

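```bash
python3 - <<'E'
from rig import cams,sensors
import cv2,numpy as np,pickle
from scipy.spatial.transform import Rotation as R
from h import *
np.set_printoptions(precision=1,suppress=True)
o=sensors.get_obs();w=cams.read_camera("wrist")
def T(o,w):
    M=np.eye(4);M[:3,:3]=R.from_quat(o["orientation"][[1,2,3,0]]).as_matrix();M[:3,3]=o["tool_pos"];return M@w["mount"]
W=T(o,w)
d=pickle.load(open("d0.pkl","rb"));t,s=d["top"],d["scene"]
print("tile pads front corner proj",proj(w,(11,0,0),w["mount"]))
# tile plate top corners wrist: (6,219)-(81,194)
for u in((6,219),(80,193)): print("tall top z90",onz(w,u,90,W))
for u in((14,282),): print(onz(w,u,0,W))
print("box corner wrist z50",onz(w,(150,155),50,W),onz(w,(268,238),50,W))
print("camera base corner wrist z5",onz(w,(486,257),5,W))
print("scene ray at y=62:"); oo,dd=ray(s,(258.3,177.5)); print(oo+dd*(62-oo[1])/dd[1], oo+dd*(567-oo[0])/dd[0])
E
```

```text
tile pads front corner proj [283. 217.]
tall top z90 [418.4 -56.2  90. ]
tall top z90 [451.6  -9.5  90. ]
[ 410.4 -178.8    0. ]
box corner wrist z50 [468.   27.3  50. ] [579.3  25.5  50. ]
camera base corner wrist z5 [767.8 117.5   5. ]
scene ray at y=62:
[567.1  62.  180.6] [567.   61.9 180.6]
```

Finger tip sits visibly in front of the lid, ~33 mm higher than the TCP reading implies (both the scene and wrist views agree), so the push passed over the lid. I'll go back over and push lower.

Emit:
apply_moves(
  moves=[
    {"dx": 0, "dy": 0, "dz": 40, "rx": 0, "ry": 0, "rz": 0},
    {"dx": 15, "dy": 0, "dz": 75, "rx": 0, "ry": 0, "rz": 0},
    {"dx": 50, "dy": 0, "dz": 75, "rx": 0, "ry": 0, "rz": 0},
    {"dx": 90, "dy": 0, "dz": 75, "rx": 0, "ry": 0, "rz": 0},
    {"dx": 127, "dy": 0, "dz": 65, "rx": 0, "ry": 0, "rz": 0},
    {"dx": 127, "dy": 0, "dz": 35, "rx": 0, "ry": 0, "rz": 0},
    {"dx": 127, "dy": 0, "dz": 5, "rx": 0, "ry": 0, "rz": 0},
    {"dx": 127, "dy": 0, "dz": -25, "rx": 0, "ry": 0, "rz": 0},
    {"dx": 127, "dy": 0, "dz": -45, "rx": 0, "ry": 0, "rz": 0},
    {"dx": 127, "dy": 0, "dz": -45, "rx": 0, "ry": 0, "rz": 0},
  ],
  fingers=0,
  newtons=30,
)

```text
clock: 5.28
tool_pos: [693.1, 62.4, 99.6]
orientation: [-0.001, 0.454, 0.891, -0.001]
wrist_force: [0.5, -0.5, 0.3]
opening: 0.001
finger_force: 0.0
```

Emit:
apply_moves(
  moves=[
    {"dx": -15, "dy": 0, "dz": 0, "rx": 0, "ry": 0, "rz": 0},
    {"dx": -30, "dy": 0, "dz": 0, "rx": 0, "ry": 0, "rz": 0},
    {"dx": -42, "dy": 0, "dz": 0, "rx": 0, "ry": 0, "rz": 0},
    {"dx": -54, "dy": 0, "dz": 0, "rx": 0, "ry": 0, "rz": 0},
    {"dx": -66, "dy": 0, "dz": 0, "rx": 0, "ry": 0, "rz": 0},
    {"dx": -78, "dy": 0, "dz": 0, "rx": 0, "ry": 0, "rz": 0},
    {"dx": -90, "dy": 0, "dz": 0, "rx": 0, "ry": 0, "rz": 0},
    {"dx": -102, "dy": 0, "dz": 0, "rx": 0, "ry": 0, "rz": 0},
    {"dx": -114, "dy": 0, "dz": 0, "rx": 0, "ry": 0, "rz": 0},
    {"dx": -126, "dy": 0, "dz": 0, "rx": 0, "ry": 0, "rz": 0},
  ],
  fingers=0,
  newtons=30,
)

```text
clock: 6.52
tool_pos: [568.7, 62.2, 103.2]
orientation: [0.001, 0.454, 0.891, 0.0]
wrist_force: [0.1, -0.7, 0.1]
opening: 0.003
finger_force: 0.2
```

```bash
python3 - <<'E'
from rig import cams
import cv2,numpy as np
s=cams.read_camera("scene")["img"]
cv2.imwrite("pics/push3.png",cv2.resize(s[120:270,170:320,::-1],(600,600)))
hsv=cv2.cvtColor(s,cv2.COLOR_RGB2HSV);m=cv2.inRange(hsv,(105,120,40),(130,255,255))
n,l,st,c=cv2.connectedComponentsWithStats(m);print([list(x) for x in st if 200<x[4]<50000])
E
```

```text
[[np.int32(214), np.int32(176), np.int32(62), np.int32(44), np.int32(1238)]]
```

Emit:
apply_moves(
  moves=[
    {"dx": -15, "dy": 0, "dz": 0, "rx": 0, "ry": 0, "rz": 0},
    {"dx": -30, "dy": 0, "dz": 0, "rx": 0, "ry": 0, "rz": 0},
    {"dx": -45, "dy": 0, "dz": 0, "rx": 0, "ry": 0, "rz": 0},
    {"dx": -60, "dy": 0, "dz": 0, "rx": 0, "ry": 0, "rz": 0},
    {"dx": -60, "dy": 0, "dz": 0, "rx": 0, "ry": 0, "rz": 0},
    {"dx": -60, "dy": 0, "dz": 0, "rx": 0, "ry": 0, "rz": 0},
  ],
  fingers=0,
  newtons=30,
)

```text
clock: 7.32
tool_pos: [508.8, 62.2, 101.9]
orientation: [0.001, 0.454, 0.891, 0.0]
wrist_force: [-0.7, 0.9, 0.7]
opening: -0.001
finger_force: 0.0
```

```bash
python3 - <<'E'
from rig import cams
import cv2,numpy as np
s=cams.read_camera("scene")["img"]
cv2.imwrite("pics/push4.png",cv2.resize(s[120:270,170:320,::-1],(600,600)))
E
```

```text
(no output)
```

View pics/push4.png

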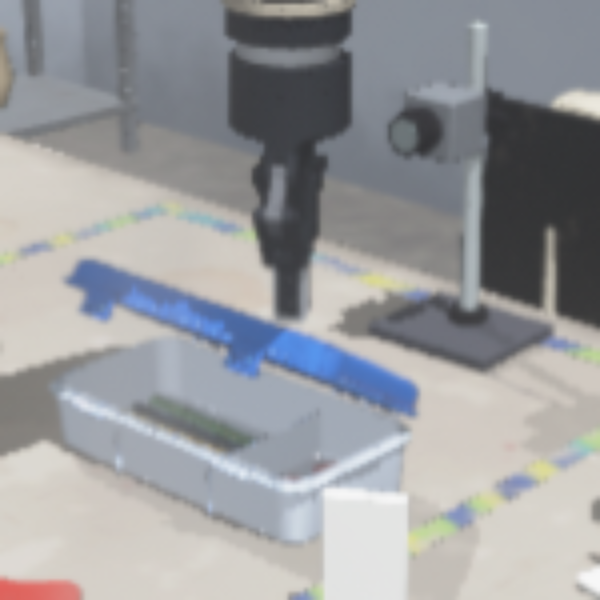

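Lid is now part-closed with the finger above it; I press it down.

Emit:
apply_moves(
  moves=[
    {"dx": -10, "dy": 0, "dz": -4, "rx": 0, "ry": 0, "rz": 0},
    {"dx": -20, "dy": 0, "dz": -10, "rx": 0, "ry": 0, "rz": 0},
    {"dx": -30, "dy": 0, "dz": -16, "rx": 0, "ry": 0, "rz": 0},
    {"dx": -35, "dy": 0, "dz": -22, "rx": 0, "ry": 0, "rz": 0},
    {"dx": -35, "dy": 10, "dz": -28, "rx": 0, "ry": 0, "rz": 0},
    {"dx": -35, "dy": 20, "dz": -28, "rx": 0, "ry": 0, "rz": 0},
    {"dx": -35, "dy": 30, "dz": -28, "rx": 0, "ry": 0, "rz": 0},
  ],
  fingers=0,
  newtons=30,
)

```text
clock: 8.25
tool_pos: [473.2, 93.2, 73.5]
orientation: [0.0, 0.454, 0.891, 0.0]
wrist_force: [-0.4, -0.6, -0.3]
opening: -0.0
finger_force: 0.0
```

Emit:
apply_moves(
  moves=[
    {"dx": 0, "dy": 10, "dz": -4, "rx": 0, "ry": 0, "rz": 0},
    {"dx": 0, "dy": 20, "dz": -8, "rx": 0, "ry": 0, "rz": 0},
    {"dx": 0, "dy": 30, "dz": -12, "rx": 0, "ry": 0, "rz": 0},
    {"dx": 0, "dy": 40, "dz": -16, "rx": 0, "ry": 0, "rz": 0},
    {"dx": 0, "dy": 45, "dz": -20, "rx": 0, "ry": 0, "rz": 0},
    {"dx": 0, "dy": 45, "dz": -22, "rx": 0, "ry": 0, "rz": 0},
    {"dx": 0, "dy": 45, "dz": -22, "rx": 0, "ry": 0, "rz": 0},
  ],
  fingers=0,
  newtons=30,
)

```text
clock: 9.12
tool_pos: [473.0, 137.1, 51.3]
orientation: [-0.0, 0.454, 0.891, -0.0]
wrist_force: [-0.9, 1.3, 0.4]
opening: 0.003
finger_force: 0.0
```

```bash
python3 - <<'E'
from rig import cams,sensors
import cv2,numpy as np
print(sensors.get_obs()["wrist_force"])
s=cams.read_camera("scene")["img"]
cv2.imwrite("pics/push5.png",cv2.resize(s[120:270,170:320,::-1],(600,600)))
E
```

```text
[-0.8577349   1.33671763  0.41015545]
```

View pics/push5.png

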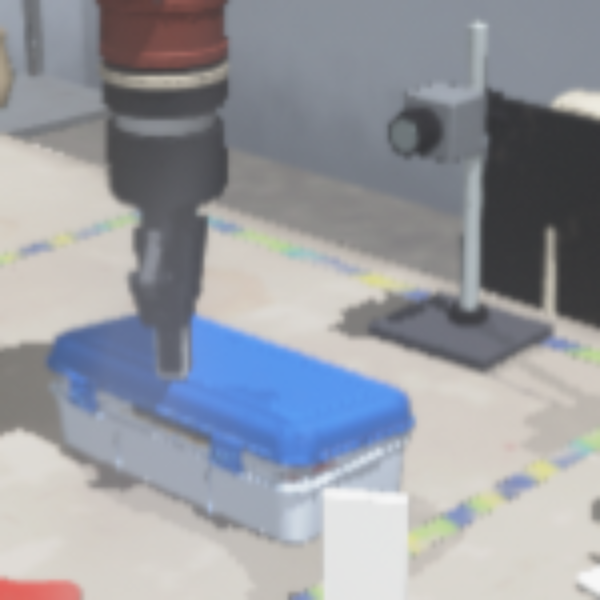

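The lid is nearly shut. I go on down to feel contact, which also calibrates the true fingertip.

Emit:
apply_moves(
  moves=[
    {"dx": 0, "dy": 0, "dz": -3, "rx": 0, "ry": 0, "rz": 0},
    {"dx": 0, "dy": 0, "dz": -6, "rx": 0, "ry": 0, "rz": 0},
    {"dx": 0, "dy": 0, "dz": -8, "rx": 0, "ry": 0, "rz": 0},
    {"dx": 0, "dy": 0, "dz": -9, "rx": 0, "ry": 0, "rz": 0},
    {"dx": 0, "dy": 0, "dz": -9, "rx": 0, "ry": 0, "rz": 0},
  ],
  fingers=0,
  newtons=30,
)

```text
clock: 9.8
tool_pos: [473.0, 137.3, 42.4]
orientation: [-0.0, 0.454, 0.891, 0.0]
wrist_force: [0.1, -0.5, -0.5]
opening: -0.002
finger_force: 0.0
```

Emit:
apply_moves(
  moves=[
    {"dx": 0, "dy": 0, "dz": -1, "rx": 0, "ry": 0, "rz": 0},
    {"dx": 0, "dy": 0, "dz": -2, "rx": 0, "ry": 0, "rz": 0},
    {"dx": 0, "dy": 0, "dz": -3, "rx": 0, "ry": 0, "rz": 0},
    {"dx": 0, "dy": 0, "dz": -3, "rx": 0, "ry": 0, "rz": 0},
  ],
)

```text
clock: 10.3
tool_pos: [473.0, 137.3, 39.3]
orientation: [-0.0, 0.454, 0.891, 0.0]
wrist_force: [0.2, -1.1, 0.3]
opening: -0.004
finger_force: 0.0
```

Emit:
apply_moves(
  moves=[
    {"dx": 0, "dy": 0, "dz": -1, "rx": 0, "ry": 0, "rz": 0},
    {"dx": 0, "dy": 0, "dz": -1, "rx": 0, "ry": 0, "rz": 0},
  ],
)

```text
clock: 10.55
tool_pos: [473.0, 137.3, 38.3]
orientation: [-0.0, 0.454, 0.891, 0.0]
wrist_force: [0.8, 0.8, -0.4]
opening: 0.003
finger_force: 0.0
```

Emit:
apply_moves(
  moves=[
    {"dx": 0, "dy": 0, "dz": -1, "rx": 0, "ry": 0, "rz": 0},
    {"dx": 0, "dy": 0, "dz": -2, "rx": 0, "ry": 0, "rz": 0},
    {"dx": 0, "dy": 0, "dz": -2, "rx": 0, "ry": 0, "rz": 0},
  ],
)

```text
clock: 10.92
tool_pos: [473.2, 137.3, 37.9]
orientation: [0.0, 0.454, 0.891, 0.0]
wrist_force: [-6.1, -0.3, 14.1]
opening: -0.001
finger_force: 6.9
```

Emit:
apply_moves(
  moves=[
    {"dx": 0, "dy": 0, "dz": -1, "rx": 0, "ry": 0, "rz": 0},
    {"dx": 0, "dy": 0, "dz": -2, "rx": 0, "ry": 0, "rz": 0},
    {"dx": 0, "dy": 0, "dz": -2, "rx": 0, "ry": 0, "rz": 0},
  ],
)

```text
clock: 11.3
tool_pos: [473.3, 137.4, 37.6]
orientation: [0.001, 0.454, 0.891, 0.0]
wrist_force: [-15.0, -1.3, 29.0]
opening: 0.002
finger_force: 14.9
```

```bash
python3 - <<'E'
from rig import cams,sensors
import cv2,numpy as np
from h import *
np.set_printoptions(precision=1,suppress=True)
o=sensors.get_obs();print(o["wrist_force"],o["tool_pos"])
c=cams.read_camera("scene");s=c["img"]
hsv=cv2.cvtColor(s,cv2.COLOR_RGB2HSV);m=cv2.inRange(hsv,(105,120,40),(130,255,255))
print("tip px expected if tip 0/33 behind",proj(c,o["tool_pos"]),proj(c,o["tool_pos"]+[0,0,33]))
v=cv2.cvtColor(s,cv2.COLOR_RGB2GRAY)
u=proj(c,o["tool_pos"]+[0,0,33]).round().astype(int)
print([ (int(r),int(v[r,u[0]]),int(m[r,u[0]])) for r in range(u[1]-14,u[1]+16)])
E
```

```text
[-15.   -1.3  29. ] [473.3 137.4  37.6]
tip px expected if tip 0/33 behind [214.  229.2] [213.5 218.1]
[(204, 98, 0), (205, 97, 0), (206, 98, 0), (207, 100, 0), (208, 101, 0), (209, 102, 0), (210, 103, 0), (211, 103, 0), (212, 103, 0), (213, 102, 0), (214, 102, 0), (215, 101, 0), (216, 102, 0), (217, 114, 0), (218, 137, 0), (219, 148, 0), (220, 145, 255), (221, 144, 255), (222, 139, 255), (223, 133, 255), (224, 126, 0), (225, 123, 0), (226, 122, 0), (227, 129, 0), (228, 133, 0), (229, 132, 0), (230, 144, 0), (231, 154, 0), (232, 163, 0), (233, 168, 0)]
```

Contact at TCP z = 38 on the shut lid (73 mm): the lid is at its stop and the true tip is 35 mm behind the reported TCP. Next, above the tile.

Emit:
apply_moves(
  moves=[
    {"dx": 0, "dy": 0, "dz": 30, "rx": 0, "ry": 0, "rz": 0},
    {"dx": 0, "dy": 0, "dz": 75, "rx": 0, "ry": 0, "rz": 0},
    {"dx": 0, "dy": -25, "dz": 110, "rx": 0, "ry": 0, "rz": 0},
    {"dx": -10, "dy": -70, "dz": 110, "rx": 0, "ry": 0, "rz": 0},
    {"dx": -20, "dy": -115, "dz": 110, "rx": 0, "ry": 0, "rz": 0},
    {"dx": -30, "dy": -160, "dz": 110, "rx": 0, "ry": 0, "rz": 0},
    {"dx": -42, "dy": -195, "dz": 110, "rx": 0, "ry": 0, "rz": 0},
    {"dx": -42, "dy": -215, "dz": 110, "rx": 0, "ry": 0, "rz": 0},
    {"dx": -42, "dy": -215, "dz": 110, "rx": 0, "ry": 0, "rz": 0},
  ],
  fingers=60,
  newtons=60,
)

```text
clock: 12.48
tool_pos: [430.9, -78.8, 144.4]
orientation: [0.0, 0.455, 0.89, 0.0]
wrist_force: [-0.2, 0.5, 1.1]
opening: 0.704
finger_force: 0.0
```

```bash
python3 - <<'E'
from rig import cams,sensors
import cv2,numpy as np,pickle
o=sensors.get_obs();w=cams.read_camera("wrist");t=cams.read_camera("top")
pickle.dump((o,w),open("d1.pkl","wb"))
cv2.imwrite("pics/w2.png",w["img"][:,:,::-1]); cv2.imwrite("pics/t2.png",t["img"][:,:,::-1])
E
```

```text
(no output)
```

View pics/w2.png

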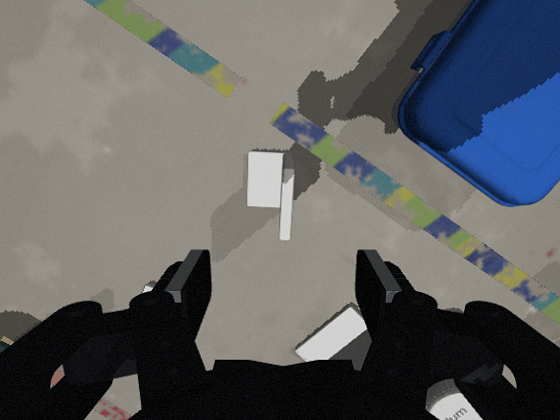

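The wrist view shows the tall tile: plate top is the strip from (288,169) to (286,240), foot to its left (248–283, 152–207); ink jar and wide tile are below.

```bash
cat >> h.py <<'E'
from scipy.spatial.transform import Rotation as R
def TW(o,w):
    M=np.eye(4);M[:3,:3]=R.from_quat(o["orientation"][[1,2,3,0]]).as_matrix();M[:3,3]=o["tool_pos"];return M@w["mount"]
E
python3 - <<'E'
import pickle
from h import *
np.set_printoptions(precision=1,suppress=True)
o,w=pickle.load(open("d1.pkl","rb"));W=TW(o,w)
g=cv2.cvtColor(w["img"],cv2.COLOR_RGB2GRAY)
for r in (165,170,176,185,200,215,222,230,236,240): print(r,g[r,270:302])
a,b=[onz(w,u,90,W) for u in((289,169.5),(286,240))]
l,r_=[onz(w,u,90,W) for u in((281,225),(293,225))]
print(a,b,(a+b)/2,np.linalg.norm(a-b),np.degrees(np.arctan2(*(b-a)[[1,0]])),np.linalg.norm(l-r_))
f=[onz(w,u,8,W) for u in((249,152),(248,206),(283,153),(281,208))];print(np.array(f))
E
```

```text
165 [210 211 208 210 210 208 209 211 208 210 214 202 129  58  74  83  87  83
  89  80  88  85  92  83  77  78  81  78  80  80  75  80]
170 [209 207 210 209 209 208 208 210 207 210 210 182 102  90 124 134 138 141
 138 137 142 143 142 130  96  76  82  78  79  84  81  80]
176 [210 212 210 211 210 210 210 208 211 211 215 161  92 100 123 136 139 140
 138 140 143 138 185 184 108  78  77  88  80  81  78  79]
185 [209 205 208 213 205 209 210 211 210 212 197 124 172 211 209 206 209 212
 210 207 211 212 203 136  73  76  80  81  79  82  83  78]
200 [209 207 210 206 209 210 208 211 214 213 145 161 205 212 210 208 208 207
 209 209 212 205 146 127 135 133 141 150 146 148 147 149]
215 [126 125 126 127 129 125 131 142 141 117 151 199 212 210 209 209 208 211
 209 212 205 153 134 149 145 146 145 142 143 146 144 146]
222 [141 140 140 144 140 140 141 135 144 111 174 210 207 209 210 206 210 205
 213 213 194 144 134 146 146 143 144 148 142 148 145 147]
230 [147 146 143 145 144 142 145 144 142 137 191 212 208 211 210 208 209 210
 210 208 158 136 142 140 142 142 145 145 147 141 147 145]
236 [145 145 143 146 143 143 145 143 125 158 203 209 209 210 211 208 208 211
 211 200 144 128 148 141 144 141 139 144 145 143 139 142]
240 [142 144 141 140 143 141 143 144 143 141 148 159 161 154 151 158 159 167
 160 142 143 144 144 143 142 144 145 142 144 147 139 143]
[418.6 -55.2  90. ] [445.6 -95.5  90. ] [432.1 -75.4  90. ] 48.5174197915673 -56.27559412101133 8.077561886199065
[[ 390.9  -73.6    8. ]
 [ 417.6 -114.1    8. ]
 [ 415.2  -57.1    8. ]
 [ 442.7  -98.2    8. ]]
```

Emit:
apply_moves(
  moves=[
    {"dx": 1, "dy": 3.5, "dz": 0, "rx": 0, "ry": 0, "rz": -2},
    {"dx": 1, "dy": 3.5, "dz": -25, "rx": 0, "ry": 0, "rz": -2},
    {"dx": 1, "dy": 3.5, "dz": -50, "rx": 0, "ry": 0, "rz": -2},
    {"dx": 1, "dy": 3.5, "dz": -75, "rx": 0, "ry": 0, "rz": -2},
    {"dx": 1, "dy": 3.5, "dz": -95, "rx": 0, "ry": 0, "rz": -2},
    {"dx": 1, "dy": 3.5, "dz": -108, "rx": 0, "ry": 0, "rz": -2},
    {"dx": 1, "dy": 3.5, "dz": -117, "rx": 0, "ry": 0, "rz": -2},
    {"dx": 1, "dy": 3.5, "dz": -117, "rx": 0, "ry": 0, "rz": -2},
  ],
  fingers=60,
)

```text
clock: 13.58
tool_pos: [431.8, -73.9, 27.2]
orientation: [-0.0, 0.469, 0.883, 0.0]
wrist_force: [0.0, 0.9, 0.4]
opening: 0.704
finger_force: 0.0
```

Emit:
apply_moves(
  moves=[
    {"dx": 0, "dy": 0, "dz": 0, "rx": 0, "ry": 0, "rz": 0},
    {"dx": 0, "dy": 0, "dz": 0, "rx": 0, "ry": 0, "rz": 0},
    {"dx": 0, "dy": 0, "dz": 0, "rx": 0, "ry": 0, "rz": 0},
    {"dx": 0, "dy": 0, "dz": 0, "rx": 0, "ry": 0, "rz": 0},
    {"dx": 0, "dy": 0, "dz": 0, "rx": 0, "ry": 0, "rz": 0},
    {"dx": 0, "dy": 0, "dz": 0, "rx": 0, "ry": 0, "rz": 0},
    {"dx": 0, "dy": 0, "dz": 0, "rx": 0, "ry": 0, "rz": 0},
    {"dx": 0, "dy": 0, "dz": 0, "rx": 0, "ry": 0, "rz": 0},
  ],
  fingers=0,
  newtons=60,
)

```text
clock: 14.58
tool_pos: [432.3, -74.5, 27.9]
orientation: [0.0, 0.47, 0.883, -0.0]
wrist_force: [-2.1, -0.5, 5.6]
opening: 0.081
finger_force: 59.2
```

```bash
python3 - <<'E'
import pickle
from h import *
np.set_printoptions(precision=1,suppress=True,linewidth=150)
d=pickle.load(open("d0.pkl","rb"));t,s=d["top"],d["scene"]
g=cv2.GaussianBlur(cv2.cvtColor(t["img"],cv2.COLOR_RGB2GRAY),(3,3),0).astype(float)
def edge(v,lo):  # subpixel max |gradient|
    k=np.abs(np.gradient(v));i=int(np.argmax(k[1:-1]))+1
    a,b,c=k[i-1:i+2];den=a-2*b+c
    return lo+i+(0.5*(a-c)/den if den else 0)
def fit(P):
    P=np.array(P)[:,:2]
    for _ in range(3):
        m=np.median(P,0) if _==0 else P.mean(0); u=np.linalg.svd(P-P.mean(0))[2][0]; r=(P-P.mean(0))@[-u[1],u[0]]
        P=P[np.abs(r)<=max(1.5,2*np.std(r))]
    u=np.linalg.svd(P-P.mean(0))[2][0]; return P.mean(0),np.degrees(np.arctan2(u[1],u[0])),len(P),np.std((P-P.mean(0))@[-u[1],u[0]])
print("front",fit([onz(t,(c,edge(g[132:146,c],132)),5) for c in range(210,242)]))
print("right",fit([onz(t,(edge(g[r,238:252],238),r),5) for r in range(109,134)]))
# camera body top face: grey box around px (207,105): rear/front edge, z~215
x0=165;sub=g[92:125,190:222]
print("lens disc scene"); q=s["img"][144:163,262:284]
print(cv2.cvtColor(q,cv2.COLOR_RGB2GRAY))
E
```

```text
front (array([763.9, 169.6]), np.float64(-86.58783391416178), 32, np.float64(0.3803898889749188))
right (array([815.7, 115.9]), np.float64(-176.2327387975187), 25, np.float64(0.3397883291341845))
lens disc scene
[[134 134 135 134 133 131 130 130 127 109 112 113 130 139 145 151 154 159 162 163 163 164]
 [133 133 134 133 133 131 130 129 125 105 102 102 105 107 112 120 129 138 144 149 155 158]
 [133 133 133 133 133 131 130 129 122  96  91  92  92  91  93  98 105 109 113 120 134 142]
 [132 132 133 132 132 131 129 124 106  78  73  68  68  65  67  77  94 103 106 107 115 124]
 [132 132 132 132 131 129 125 105  69  60  61  59  58  59  60  63  74  96 104 106 114 123]
 [131 131 131 132 130 125 108  80  79  72  64  60  59  57  58  60  64  80  98 105 113 122]
 [131 131 131 130 126 107  89  96 106  98  87  75  61  58  57  58  60  67  88 105 114 121]
 [130 131 131 130 121  83 101 111 112 112 110 102  64  58  57  57  57  62  82 105 115 122]
 [128 129 130 130 121  85 109 113 113 113 114 114  68  57  56  56  55  59  77 105 115 121]
 [126 129 129 129 120  85 109 113 112 113 112 106  74  56  55  53  53  57  75 104 114 120]
 [126 127 127 128 119  84 109 113 112 112 111 106  80  56  52  52  52  60  82 104 114 118]
 [125 126 126 127 121  96 101 111 112 112 111 104  74  54  51  51  54  68  94 106 114 118]
 [123 124 125 125 124 113  87 100 109 111 108  95  63  51  50  54  65  83 101 106 115 117]
 [122 123 123 124 124 116  91  83  97  99  95  75  57  50  55  65  83  97 102 106 115 116]
 [121 122 122 123 122 120 113  94  91  77  80  90  85  64  71  83  95 101 102 106 115 115]
 [120 120 121 121 121 121 120 117 113  93  97 117 115  97 100 105 105  93  96 104 114 111]
 [119 119 120 120 120 120 119 120 119 117 117 120 121 121 122 123 117  98 100 109 116 112]
 [118 118 119 120 118 119 118 119 119 119 120 120 121 122 123 123 122 120 119 119 120 122]
 [118 118 118 118 118 118 117 117 118 119 120 119 120 121 122 122 122 121 120 120 121 122]]
```

Emit:
apply_moves(
  moves=[
    {"dx": 0, "dy": 0, "dz": 15, "rx": 0, "ry": 0, "rz": 0},
    {"dx": 0, "dy": 0, "dz": 45, "rx": 0, "ry": 0, "rz": 0},
    {"dx": 0, "dy": 0, "dz": 85, "rx": 0, "ry": 0, "rz": 0},
    {"dx": 0, "dy": 0, "dz": 125, "rx": 0, "ry": 0, "rz": 0},
    {"dx": 0, "dy": 0, "dz": 145, "rx": 0, "ry": 0, "rz": 0},
    {"dx": 0, "dy": 30, "dz": 145, "rx": 0, "ry": 0, "rz": 0},
    {"dx": 10, "dy": 65, "dz": 145, "rx": 0, "ry": 0, "rz": -5},
    {"dx": 25, "dy": 100, "dz": 145, "rx": 0, "ry": 0, "rz": -10},
    {"dx": 40, "dy": 135, "dz": 145, "rx": 0, "ry": 0, "rz": -15},
    {"dx": 55, "dy": 165, "dz": 145, "rx": 0, "ry": 0, "rz": -20},
  ],
)

```text
clock: 15.82
tool_pos: [487.4, 92.3, 173.1]
orientation: [0.0, 0.617, 0.787, 0.0]
wrist_force: [0.9, 0.3, -0.5]
opening: 0.086
finger_force: 58.5
```

Emit:
apply_moves(
  moves=[
    {"dx": 8, "dy": 12, "dz": 0, "rx": 0, "ry": 0, "rz": -2},
    {"dx": 20, "dy": 28, "dz": 0, "rx": 0, "ry": 0, "rz": -5},
    {"dx": 32, "dy": 46, "dz": 0, "rx": 0, "ry": 0, "rz": -8},
    {"dx": 42, "dy": 60, "dz": 0, "rx": 0, "ry": 0, "rz": -10},
    {"dx": 46, "dy": 65, "dz": 0, "rx": 0, "ry": 0, "rz": -10.2},
    {"dx": 46, "dy": 65, "dz": 0, "rx": 0, "ry": 0, "rz": -10.2},
    {"dx": 46, "dy": 65, "dz": 0, "rx": 0, "ry": 0, "rz": -10.2},
  ],
)

```text
clock: 16.7
tool_pos: [532.8, 155.4, 172.6]
orientation: [0.0, 0.683, 0.73, -0.0]
wrist_force: [-0.3, -0.4, -1.0]
opening: 0.08
finger_force: 58.6
```

```bash
python3 - <<'E'
from rig import cams,sensors
import pickle
from h import *
np.set_printoptions(precision=1,suppress=True)
o=sensors.get_obs();w=cams.read_camera("wrist");s=cams.read_camera("scene")
pickle.dump((o,w,s),open("d2.pkl","wb"));W=TW(o,w)
print(o["tool_pos"],o["orientation"])
print("lens z190",onz(s,(270.6,153.4),190))
L=np.array((737,169.5,190));print("lens in wrist",proj(w,L,W),"base corners",proj(w,(760.5,109,5),W),proj(w,(763.9,169.6,5),W))
a=cv2.resize(w["img"],(560,420));C=np.zeros((600,800,3),np.uint8);C[:420,:560]=a
C[200:600,560:800]=cv2.resize(s["img"][120:220,220:280],(240,400),interpolation=cv2.INTER_CUBIC)
C[420:600,:280]=0
cv2.imwrite("pics/last.png",C[:,:,::-1])
E
```

```text
[532.8 155.4 172.6] [ 0.   0.7  0.7 -0. ]
lens z190 [732.6 168.9 190. ]
lens in wrist [702.1 247.7] base corners [502.8 236.2] [519.9 178.1]
```

View pics/last.png

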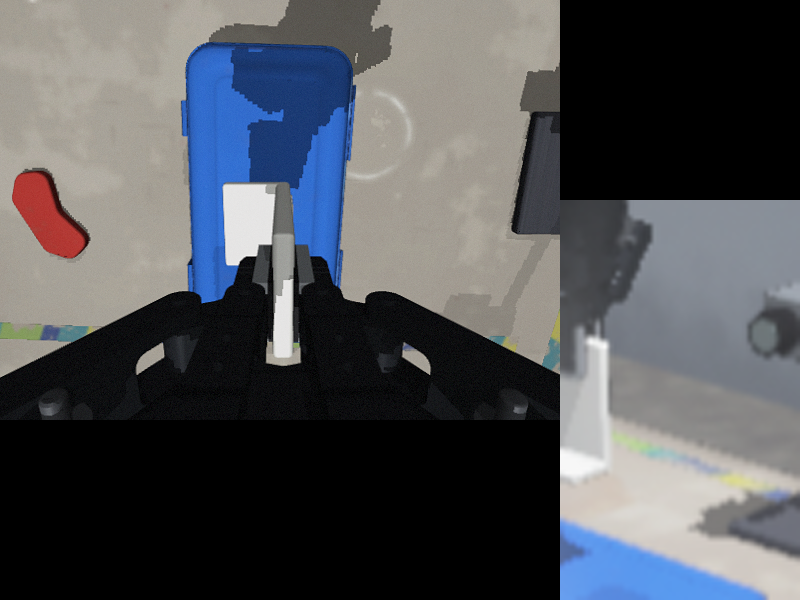

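The lid is shut, the tile is upright in the grip, with nothing near it; the camera-base corner is at (512,232). Now I refine the lens position.

```bash
python3 - <<'E'
import pickle
from h import *
np.set_printoptions(precision=1,suppress=True,linewidth=170)
d=pickle.load(open("d0.pkl","rb"));t,s0=d["top"],d["scene"];o,w,s=pickle.load(open("d2.pkl","rb"));W=TW(o,w)
g=cv2.cvtColor(t["img"],cv2.COLOR_RGB2GRAY)
print(g[108:136,196:220])
print("base corner wrist",onz(w,(512,232),5,W),onz(w,(529,113),5,W))
for x in(731,734,737):
  print(x,"bottom rim top px",proj(t,(x,169.5,171.5)),"ctr",proj(t,(x,169.5,190)),"scene ctr",proj(s,(x,169.5,190)),"L",proj(s,(x,188,190)),"R",proj(s,(x,151,190)),"T",proj(s,(x,169.5,208.5)),"B",proj(s,(x,169.5,171.5)))
for y in(151,188): print(proj(t,(734,y,190)))
# lid edges in wrist z73 -> box check
for u in((188,120),(352,120)): print("lid sides",onz(w,u,65,W))
# tile held: front face bottom corner in scene
print("tile bottom front corner expected",[proj(s,(532.8+4,155.4+e,172.6-27.9)) for e in(-25,25)],"top",proj(s,(536.8,130.4,234.7)))
E
```

```text
[[87 88 90 89 89 88 88 88 88 88 89 89 90 90 91 91 91 90 85 76 37 32 32 30]
 [89 88 90 90 88 88 88 87 87 88 89 91 91 89 91 90 90 89 87 76 38 32 32 31]
 [90 89 89 89 88 87 89 89 88 89 88 87 86 85 82 80 76 74 73 65 35 32 31 31]
 [90 87 87 85 83 79 77 75 73 73 71 71 70 67 64 60 56 52 47 34 32 31 32 31]
 [76 73 71 68 65 63 58 54 48 44 39 33 30 27 26 25 24 24 25 26 31 33 30 31]
 [38 36 31 28 26 24 22 22 22 23 20 19 20 20 21 23 22 23 24 25 27 32 32 31]
 [35 24 24 24 23 21 16 13 12 14 16 15 15 16 14 14 14 17 21 24 24 29 32 31]
 [45 23 20 22 19 11  9 11 14 14 16 15 16 17 15 12 10  9 12 20 23 26 31 32]
 [58 39 25 24 14 10 11 12 14 13 14 14 14 15 14 10  9  9  6 12 22 23 28 32]
 [63 53 35 24 14  5 10 13 14 13 15 15 12 11 11 13 10 10  7 11 22 23 24 35]
 [62 62 53 31 10  8 11 15 13 14 16 16 15 15 14 14 11 10  9 13 22 19 20 31]
 [63 62 63 39 16  9 12 15 15 16 14 17 15 14 14 12 10  9  8 11 21 16 15 17]
 [63 62 62 44 19  9 13 13 13 15 14 15 16 14 13 11  9  8  9  7 26 12 13 15]
 [62 62 62 44 18 10  9 13 12 11 14 16 14 14 12 10  8  9  5  4 30 19 12 12]
 [62 62 62 51 21  5 10 13 16 16 16 15 14 15 12 12 
[... 971 characters left out ...]
 48 47 48 48 49 48 49 47 48]]
base corner wrist [769.  114.1   5. ] [758.1 231.2   5. ]
731 bottom rim top px [210.9 131.6] ctr [208.9 128.9] scene ctr [270.1 153.5] L [265.6 152.2] R [274.7 154.7] T [270.2 147.5] B [270.  159.3]
734 bottom rim top px [210.9 130.3] ctr [208.9 127.7] scene ctr [270.8 153.3] L [266.2 152. ] R [275.3 154.5] T [270.9 147.3] B [270.7 159.1]
737 bottom rim top px [210.9 129.1] ctr [208.9 126.4] scene ctr [271.4 153.1] L [266.9 151.9] R [276.  154.3] T [271.5 147.2] B [271.3 158.9]
[216.9 127.3]
[200.9 128.1]
lid sides [456.2 206.   65. ]
lid sides [582.  214.4  65. ]
tile bottom front corner expected [array([232.1, 186.8]), array([219.7, 182.4])] top [231.6 154.7]
```

Emit:
apply_moves(
  moves=[
    {"dx": 0, "dy": 1.5, "dz": 0, "rx": 0, "ry": 0, "rz": 0},
    {"dx": 0, "dy": 2.5, "dz": 0.3, "rx": 0, "ry": 0, "rz": 0},
    {"dx": 0, "dy": 2.5, "dz": 0.3, "rx": 0, "ry": 0, "rz": 0},
    {"dx": 0, "dy": 2.5, "dz": 0.3, "rx": 0, "ry": 0, "rz": 0},
    {"dx": 0, "dy": 2.5, "dz": 0.3, "rx": 0, "ry": 0, "rz": 0},
    {"dx": 0, "dy": 2.5, "dz": 0.3, "rx": 0, "ry": 0, "rz": 0},
  ],
)

```text
clock: 17.55
tool_pos: [533.1, 158.3, 172.7]
orientation: [0.0, 0.683, 0.73, 0.0]
wrist_force: [0.3, 0.8, -0.7]
opening: 0.082
finger_force: 58.6
```

```bash
python3 - <<'E'
from rig import sensors,ticket
o=sensors.get_obs();print(o["tool_pos"],o["orientation"],abs(o["joint_vel"]).max(),o["finger_force"],o["clock"])
print(ticket.sign_off())
E
```

```text
[533.0535629  158.29533209 172.72937696] [4.40539616e-05 6.83284073e-01 7.30152637e-01 2.68867705e-05] 0.0014559636455422525 58.55716824531555 17.55
the job is handed in; nothing more can be done
None
```

The box is shut and the tall tile is held still and upright, facing the lens at about 20 cm (estimated to within a few mm); I handed the job in at 17.6 s, and no verdict came back.

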